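# Dock a slide box in the reader lane

## Robot

A 7-joint arm with a two-finger parallel gripper is mounted at the origin on the work surface. World frame = base frame: x ahead of the robot, y to its left, z up, the work surface at z = 0. Lengths are in m, angles in rad, forces in N, time in s.
With the tool pointing down it reaches from about 0.4 to 0.85 m from the base axis. Payload 10.4 kg.
Tool frame: the origin (TCP) lies midway between the tips of the shut fingers; the grasp point (between the pads) lies 19 mm behind it (env.hold_point_z is the distance from the TCP to the grasp point, in m); x points along the fingers, z is the direction in which the jaws open and shut, and the axes are right-handed (so a half turn about x gives the same grasp; the last joint's range is limited). The gripper opens to 85 mm and grips with 20 to 120 N. Pads are 22 mm wide; open, the fingers measure 114 mm over their backs; the gripper's body (76 mm by 85 mm) begins 54 mm behind the grasp point. The pads swing forward as they close: fully open they stand 13 mm farther back than shut.
Start: joints at [-1.185, 0.332, -0.065, 1.46, 0.022, 1.35, -0.088], TCP at [0.248, 0.574, 0.231] pointing down, gripper open.
Joint ranges: [-2.6, 2.6], [-0.5, 2.12], [-1.47, 1.34], [0.16, 2.42], [-1.27, 4.41], [0.06, 2.06], [-2.6, 2.6]. Speed limits (rad/s): [2.22, 2.22, 2.79, 2.79, 3.14, 3.14, 3.14].

## Interface

Orientations are given as a rotation vector (axis times angle).
In Python, from workcell import env gives the robot as it stands. The module is installed in compiled form; this text tells all that it offers.
- The arm moves only by the tool servo_tool, never from a script. Its arguments are lists of equal length, an entry for each row: "jaw": the gripper's target within -1 to 1 (fully open at 1, half-way at 0, shut at -1); "linear": the shift along the tool's x, y, z each as a share of 0.02 m, from -1 to 1, a list of three; "twist": the turn, a rotation vector about the tool's x, y, z each as a share of 6 degrees, from -1 to 1, a list of three. A call has 1 to 10 rows; each row shifts and turns the commanded pose from where the row before left it, along the tool's axes as they then stand; what a row does not reach is not made up. A row lasts 1/8 s, in which the tool goes at most 62.5 mm and 10.7 degrees, less where a joint would pass 70% of its speed; a pose out of reach is approached as far as the arm can. A call with a number of a shift or a turn outside -1 to 1 is refused whole. A call with a gripper value outside its range is refused whole. The fingers move at their own pace and stop on an object; "newtons" is the grip in N (left out, the last holds). Time passes only in rows, so rows that do not move let the fingers close. It gives the time, the measured TCP pose, the force and the opening at its end, in the units of the state.
- env.read_state(): the state, without advancing time (a new reading comes with each control period).
- env.snapshot(name): name is "side" or "top"; returns (picture, depth): 480x640x3 uint8, blue, green, red; 480x640 float32, m along the optical axis (not along the pixel's ray), 0 where there is no reading.
- env.camera_model(name): a dict with "intrinsics" (3x3 intrinsics, pixels), "k1" (the pictures are not rectified: a ray, as slopes to the right and down, at radius r is drawn at 1 + k1 r^2 times it, then the intrinsics apply), "R" (3x3) and "t" (3): a world point X has camera coordinates R X + t. Camera axes: x right, y down, z forward; pixel columns grow to the right and rows downward; lengths in m; the calibration is good to about 2 mm. A picture is of the moment at which its call begins. camera_model takes no time and is no camera call.
- env.finish_job(): hands the job in, once; it reports no verdict.
Trained networks look in the newest picture that a camera, given by its name, has taken for a name from the list of things; names that differ only in an ending like _2 or _b are one class to them, and where a whole thing is asked for, a point or a joint stands for the part that bears it (a point fixed in the world has none). Each returns a list of dicts, best first, with "conf" (0 to 1); they miss things now and then, are a little off and sometimes report something else, mostly with a low value. They report only what shows in the picture. A call takes as long as a camera call. They do not tell look-alikes from the thing itself.
- env.boxes_of(camera, label): "xyz" ([x, y, z] in m, in the coordinates of the camera as it stood for that picture, good to about 4 mm: the middle of the surface that is visible of it).
- env.masks_of(camera, label): "mask" (480x640 bool, what is visible of it).
The state is a dict: "clock": time; "joint_pos": joint angles; "joint_velocities": joint speeds; "joint_torque": joint torques, N m; "tcp_pos": TCP position; "tcp_rot": TCP orientation; "contact_force": force on the tool from outside, world axes, zero at the start; "torque": the same for the moment, N m; "width": finger opening in m.
Only numpy, scipy, OpenCV 4.12 (cv2) and the standard library are available. Lean on these libraries where they do the work, as an engineer would, in place of code of your own. Each camera call takes 0.05 s, during which the arm holds its last target.

## Task

With the fingers, push the grey slide box (no picking it up) down the lane between the two guide rails until it sits fully home against the reader at the end; neither the box nor the robot may touch either rail, and the box stays flat on the dock the whole way, never lifted. Line it up in front of the rails first, because it starts off-centre or crooked. Once it is home, press the reader's round push button all the way down and let it come back up, leaving the bottle, jar and flat mailer beside the lane where they are.

Things in the scene. Friction and masses are not known exactly. Their poses are not given: they have to be found in the camera images.
- dock: Fixed flat grey plate, 530 x 200 mm, its top 10 mm above the bench. Origin on the bench; +x runs down the lane's centre line (y = 0) from the open apron to the reader, +z up. The plate spans x -230 to +300 mm, y -100 to +100 mm; x -230 to -30 mm is an open apron without rails.
- stop (a point): Middle of the foot of the reader's upright face, which stops the box: on the plate's top, dock x = +150, y = 0 mm. The reader is the white block at the lane's end, from dock x = +150 to +300 mm, as wide as the plate, its top 55 mm above the plate.
- rail_a: Steel guide rail on the +y side of the lane, 180 mm long, 10 mm wide, 12 mm high above the plate. Origin at the centre of its underside, on the plate at dock x = +60, y = +59 mm; its x axis runs along the lane. Inner face at dock y = +54 mm.
- rail_b: The other, identical guide rail, on the -y side: origin at dock x = +60, y = -59 mm, inner face at dock y = -54 mm. The lane between the inner faces is 108 mm wide.
- mouth (a point): Middle of the lane's open mouth, where the rails begin: on the plate's top, dock x = -30, y = 0 mm.
- home (a point): Where the centre of the box's underside is when the box is fully home: on the plate's top, dock x = +100, y = 0 mm.
- slide_box: Closed grey slide box, 100 mm long (its x), 88 mm wide (its y), 45 mm high, about 0.35 kg, loose on the apron, with a blank paper label on top. Origin at the centre of its underside, z up. Its x axis points roughly down the lane at the start. It slides on the plate with ordinary friction (a few newtons).
- start (a joint): Travel of the reader's push button, in m: 0 is up, 0.006 fully down; sprung, fully down takes about 5 N, returns by itself.
- start_top (a point): Centre of the top of the push button, a 28 mm round grey cap in a black housing on top of the reader block, at dock x = +200, y = 0 mm; it is pressed straight down.
- oil_bottle: Bystander: small amber bottle, 32 mm across, 70 mm high, standing beside the lane on its -y side. Origin at the centre of its underside.
- stain_jar: Bystander: glass jar, 50 mm across, 80 mm high, standing beside the lane on its +y side. Origin at the centre of its underside.
- mailer: Bystander: flat white slide mailer, 80 x 30 x 14 mm, beside the lane on its -y side. Origin at the centre of its underside.
Mind the look-alikes: they are no part of the job. What is shaped like the slide_box but green or turquoise is not meant.

How it is judged:
On the way, in this order (a step that is already met when the one before it is completed fails the run):
1. the slide box is fully home against the reader, centred and straight (x of slide_box in the frame of dock above 0.095 m and y of slide_box in the frame of dock between -0.01 and 0.01 m and z of slide_box in the frame of dock below 0.014 m and angle between the x axis of slide_box and the x axis of dock, either way round below 0.08 rad), for 0.2 s.
2. the push button is pressed down (value of joint start above 0.0045 m).
At the end, for the whole second after the job is handed in: The slide box rests flat on the dock, its front within 5 mm of the reader's face, its centre within 10 mm of the lane's centre line and straight within 0.08 rad; the button has been pressed (at least 4.5 mm of its 6 mm) after that and is back up (under 1.5 mm) (all of step 1 and linear speed of slide_box below 0.01 m/s and value of joint start below 0.0015 m); the robot touches nothing.
It fails at once if a guide rail is touched by the box, the robot or anything else (contact force between any of rail_a, rail_b and anything else above 0.3 N).
It fails at once if the slide box is lifted more than 8 mm off the dock, falls off it or is tipped more than 0.15 rad (z of slide_box in the frame of dock above 0.018 m or z of slide_box in the frame of dock below 0.004 m or angle between slide_box's own z axis and vertical above 0.15 rad).
It fails at once if the button is pressed before the box is home (value of joint start above 0.003 m and not (x of slide_box in the frame of dock above 0.095 m and y of slide_box in the frame of dock between -0.01 and 0.01 m and z of slide_box in the frame of dock below 0.014 m and angle between the x axis of slide_box and the x axis of dock, either way round below 0.08 rad)).
It fails at once if the bottle, the jar or the mailer is moved by more than 15 mm (distance of any of oil_bottle, stain_jar, mailer from where it was at the start of the episode above 0.015 m).
It also fails if it takes over 64 s, if anything falls off the work surface, if the arm or the gripper's body presses on something with over 40 N, if the wrist force passes 120 N, or if a joint passes its speed limit or range.

## Working session

There is one attempt and no reset: what is moved stays moved. The work goes in short steps, Python scripts to look and compute and a tool call to move; the robot and the scene stay as the last step left them, time stands still between calls to the robot, and variables do not carry over. Pictures are saved under pics/ and viewed, and the job is handed in when it is done.

Besides the shell and the picture viewer there is one more tool, called after ">>>" as name(argument=value, ...) on one line, values as JSON. servo_tool: Moves the arm, as the interface text tells. Its arguments: {"type":"object","properties":{"jaw":{"type":"array","items":{"type":"number"}},"linear":{"type":"array","items":{"type":"array","items":{"type":"number","minimum":-1,"maximum":1}}},"twist":{"type":"array","items":{"type":"array","items":{"type":"number","minimum":-1,"maximum":1}}},"newtons":{"type":"number"}},"required":["jaw","linear","twist"]}

```bash
mkdir -p pics; ls
python3 - <<'E'
from workcell import env
import cv2, numpy as np
s=env.read_state()
for k,v in s.items(): print(k,np.round(v,4))
for n in ("side","top"):
    p,d=env.snapshot(n); cv2.imwrite(f"pics/{n}0.png",p)
    m=env.camera_model(n); print(n,{k:np.round(v,4).tolist() for k,v in m.items()})
print(env.hold_point_z)
E
```

```text
pics
clock 0.0
joint_pos [-1.1846  0.3329 -0.0647  1.461   0.0216  1.3499 -0.0885]
joint_velocities [-0.0002  0.001   0.0025  0.0004 -0.0022  0.0017  0.0014]
joint_torque [ 2.00000e-04 -6.25461e+01  4.91000e-02 -3.91592e+01  1.64000e-02
  1.03000e-02 -1.00000e-04]
tcp_pos [0.2483 0.5732 0.2305]
tcp_rot [-0.9039  1.3765  0.9025]
contact_force [ 0.2204  0.1586 -0.149 ]
torque [ 0.0231 -0.0212  0.0793]
width 0.0853
side {'intrinsics': [[554.9356, 0.0, 317.1921], [0.0, 554.9356, 242.5777], [0.0, 0.0, 1.0]], 'k1': 0.0085, 'R': [[0.755, -0.6557, 0.0121], [-0.3069, -0.3696, -0.877], [0.5795, 0.6584, -0.4802]], 't': [-0.4882, 0.2268, 0.8526]}
top {'intrinsics': [[544.1714, 0.0, 320.5687], [0.0, 544.1714, 235.9452], [0.0, 0.0, 1.0]], 'k1': -0.1032, 'R': [[-0.0011, -1.0, 0.0091], [-0.9963, 0.0003, -0.0856], [0.0856, -0.0092, -0.9963]], 't': [-0.1179, 0.5585, 1.1891]}
0.0187
```

View pics/side0.png

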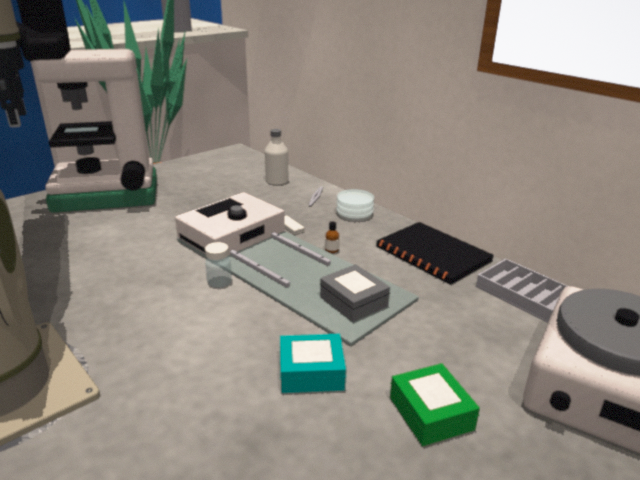

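View pics/top0.png

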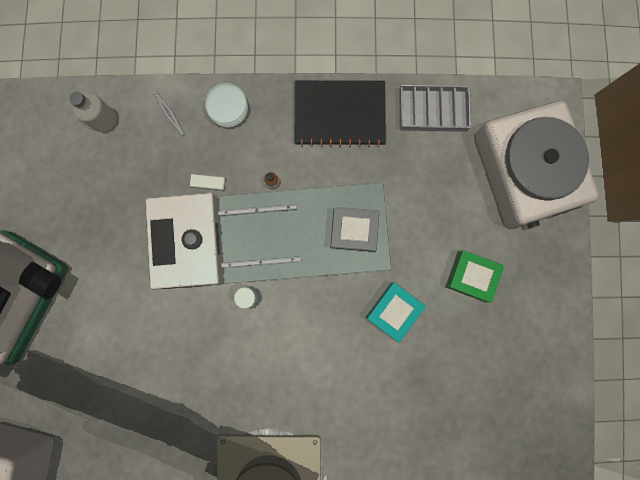

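```bash
cat > h.py <<'E'
from workcell import env
import cv2, numpy as np
from scipy.spatial.transform import Rotation as Ro
def proj(n,X):
    m=env.camera_model(n);X=np.atleast_2d(X)
    c=X@np.array(m['R']).T+np.array(m['t']); s=c[:,:2]/c[:,2:]
    s=s*(1+m['k1']*(s**2).sum(1,keepdims=True)); K=np.array(m['intrinsics'])
    return s*[K[0,0],K[1,1]]+[K[0,2],K[1,2]]
def unproj(n,uv,z):
    m=env.camera_model(n);uv=np.atleast_2d(np.asarray(uv,float));K=np.array(m['intrinsics'])
    d=(uv-[K[0,2],K[1,2]])/[K[0,0],K[1,1]]; s=d.copy()
    for _ in range(20): s=d/(1+m['k1']*(s**2).sum(1,keepdims=True))
    R=np.array(m['R']);t=np.array(m['t']); o=-R.T@t
    r=np.c_[s,np.ones(len(s))]@R
    return o+r*((z-o[2])/r[:,2])[:,None]
def dock(P,pose):
    x,y,a=pose;c,s=np.cos(a),np.sin(a);P=np.atleast_2d(P).astype(float)
    return np.c_[P[:,0]*c-P[:,1]*s+x,P[:,0]*s+P[:,1]*c+y,P[:,2]]
def undock(P,pose):
    x,y,a=pose;c,s=np.cos(a),np.sin(a);P=np.atleast_2d(P).astype(float);d=P[:,:2]-[x,y]
    return np.c_[d[:,0]*c+d[:,1]*s,-d[:,0]*s+d[:,1]*c,P[:,2]]
E
python3 - <<'E'
from h import *
p,d=env.snapshot("top")
cv2.imwrite("pics/topz.png",cv2.resize(p[165:315,135:405],None,fx=2.96,fy=2.96,interpolation=cv2.INTER_CUBIC))
p2,d=env.snapshot("side")
cv2.imwrite("pics/sidez.png",cv2.resize(p2[180:345,160:430],None,fx=2.96,fy=2.96,interpolation=cv2.INTER_CUBIC))
print(unproj("top",[[383,184],[390,268]],0.01), unproj("top",[[145.5,198],[216,194],[219,283],[151,289]],0.065))
print(Ro.from_rotvec(env.read_state()['tcp_rot']).as_matrix().round(3))
for n in ("slide_box","dock","start","rail_a","oil_bottle","stain_jar","mailer"):
    for cam in ("top","side"):
        m=env.camera_model(cam)
        for b in env.boxes_of(cam,n)[:3]:
            print(n,cam,round(b['conf'],2),(np.array(m['R']).T@(np.array(b['xyz'])-m['t'])).round(3))
E
```

```text
[[ 0.67861809 -0.26116516  0.01      ]
 [ 0.48710484 -0.2748127   0.01      ]] [[0.63832623 0.26481987 0.065     ]
 [0.6465746  0.10942918 0.065     ]
 [0.45366781 0.10002701 0.065     ]
 [0.44025541 0.24764999 0.065     ]]
[[-0.    -0.918  0.397]
 [-0.001  0.397  0.918]
 [-1.    -0.    -0.001]]
slide_box top 0.93 [ 0.391 -0.283  0.043]
slide_box top 0.86 [ 0.472 -0.457  0.045]
slide_box top 0.8 [ 0.571 -0.193  0.059]
slide_box side 0.86 [ 0.557 -0.209  0.055]
slide_box side 0.77 [ 0.453 -0.47   0.049]
slide_box side 0.65 [ 0.375 -0.295  0.044]
dock top 0.79 [0.558 0.031 0.012]
dock side 0.62 [0.533 0.025 0.011]
start side 0.64 [0.546 0.16  0.082]
rail_a top 0.91 [0.614 0.02  0.02 ]
rail_a top 0.85 [0.504 0.016 0.024]
rail_a side 0.82 [0.615 0.015 0.019]
rail_a side 0.79 [0.5   0.009 0.022]
rail_a side 0.64 [0.532 0.025 0.013]
oil_bottle top 0.54 [ 0.68  -0.011  0.044]
oil_bottle side 0.82 [ 0.681 -0.013  0.035]
stain_jar top 0.62 [0.423 0.036 0.079]
stain_jar side 0.95 [0.415 0.034 0.051]
mailer top 0.84 [0.683 0.142 0.01 ]
mailer side 0.72 [0.685 0.125 0.017]
```

View pics/topz.png

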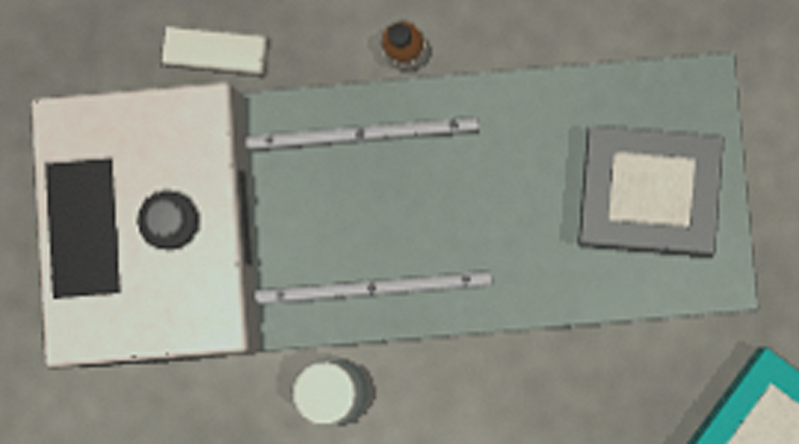

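View pics/sidez.png

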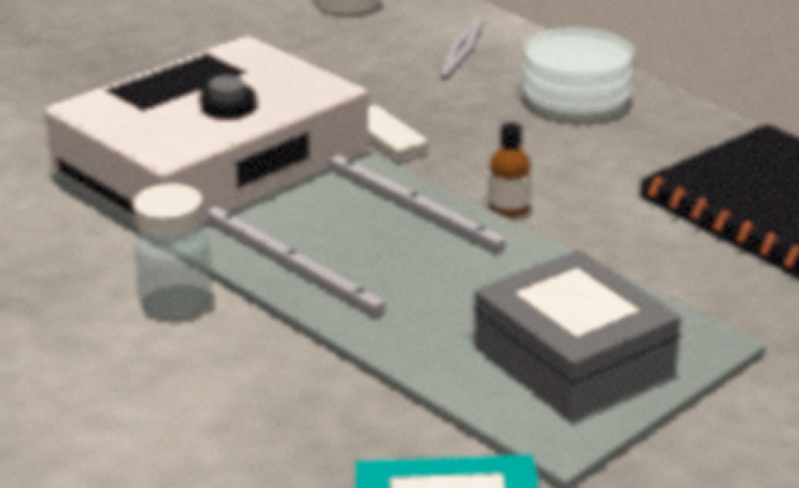

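```bash
cat > fit.py <<'E'
from h import *
from scipy.optimize import least_squares
T=[((-230,-100,10),(735,54)),((-230,100,10),(757,308)),((-30,-64,22),(478,118)),((-30,-54,22),(479,131)),((-30,54,22),(490,272)),((-30,64,22),(492,285)),((150,-100,65),(230,84)),((150,100,65),(248,352)),((300,-100,65),(33,99)),((300,100,65),(47,367))]
S=[((-230,-100,10),(764,350)),((-230,100,10),(565,484)),((150,-100,65),(368,90)),((150,100,65),(165,172)),((300,100,65),(47,117)),((300,-100,65),(250,38))]
def cv(L,o): return np.array([l[0] for l in L])/1000.,(np.array([l[1] for l in L])+.5)/2.96-.5+o
TP,tu=cv(T,(135,165));SP,su=cv(S,(160,180))
def r(p,w=(1,1)): return np.r_[w[0]*(proj("top",dock(TP,p))-tu).ravel(),w[1]*(proj("side",dock(SP,p))-su).ravel()]
for w in ((1,0),(0,1),(1,1)):
    f=least_squares(r,[.55,0,1.57],args=(w,)); print(w,f.x.round(4),np.abs(f.fun).max().round(2))
print(f.fun.round(1).reshape(-1,2).tolist())
ft=least_squares(r,[.55,0,1.57],args=((1,0),)).x
# box: top face corners z=.055
def box(p,L=.1,W=.088):
    c=np.array([(L/2,W/2,.055),(L/2,-W/2,.055),(-L/2,-W/2,.055),(-L/2,W/2,.055)])
    return dock(c,p)
bt=(np.array([(580,243),(590,127),(722,137),(713,255)])+.5)/2.96-.5+(135,165)
bs=(np.array([(568,368),(679,322)])+.5)/2.96-.5+(160,180)
g=least_squares(lambda p:(proj("top",box(p))-bt).ravel(),[.57,-.2,1.57])
print("box top",g.x.round(4),g.fun.round(1), "in dock",undock([[g.x[0],g.x[1],0]],ft).round(4),np.degrees(g.x[2]-ft[2]))
bs=(np.array([(575,365),(475,295),(577,252),(681,322)])+.5)/2.96-.5+(160,180)
# side: order via projection
q=proj("side",box(g.x)); print(q.round(1), bs.round(1))
E
python3 fit.py
```

```text
(1, 0) [ 0.5638 -0.04    1.6536] 1.4
(0, 1) [ 0.5634 -0.0389  1.6487] 2.84
(1, 1) [ 0.5635 -0.0397  1.6515] 2.58
[[-0.1, -0.3], [0.6, 1.4], [0.4, -0.1], [0.4, -0.1], [0.4, 0.2], [0.1, 0.3], [-0.2, -1.1], [-0.3, 0.3], [-1.5, -0.4], [-1.2, 0.6], [1.9, -0.8], [0.6, 0.6], [1.4, 0.5], [-1.0, 1.7], [-1.6, -2.6], [-0.1, -0.7]]
box top [ 0.571  -0.1925  1.4858] [-0.4  0.4 -0.5 -0.5  0.4 -0.   0.5  0.2] in dock [[-0.1526  0.0054  0.    ]] -9.613609766161815
[[319.7 278.1]
 [355.9 264.3]
 [390.7 287.3]
 [353.6 303.2]] [[353.9 303. ]
 [320.1 279.3]
 [354.6 264.8]
 [389.7 288.5]]
```

Run:
```python
from h import *
print(proj("top",[[.248,.574,.231]]),proj("side",[[.248,.574,.231]]))
for n in("top","side"):
    p,d=env.snapshot(n);m=env.camera_model(n);K=np.array(m['intrinsics']);R=np.array(m['R'])
    v,u=np.mgrid[0:480,0:640]
    pts=np.c_[u.ravel(),v.ravel()].astype(float)
    und=cv2.undistortPoints(pts[:,None],K,np.array([m['k1'],0,0,0.]))[:,0]
    z=d.ravel();X=(np.c_[und*z[:,None],z]-m['t'])@R
    ok=(z>0)&(X[:,2]>.1)&(X[:,2]<.6)&(abs(X[:,0])<.9)&(abs(X[:,1])<.9)
    X=X[ok]
    H={}
    for a in X:
        k=(round(a[0]/.05),round(a[1]/.05)); H.setdefault(k,[]).append(a[2])
    print(n); print(sorted([(round(k[0]*.05,2),round(k[1]*.05,2),round(float(np.max(h)),2),len(h)) for k,h in H.items() if len(h)>15]))
```

```text
[[-41.15261716 388.90140825]] [[ 20.07876803 126.24101994]]
top
[(0.05, -0.05, 0.15, 92), (0.05, 0.0, 0.17, 198), (0.05, 0.5, 0.2, 287), (0.1, 0.0, 0.19, 77), (0.1, 0.05, 0.2, 26), (0.1, 0.5, 0.2, 785), (0.1, 0.55, 0.17, 142), (0.4, 0.5, 0.19, 82), (0.45, 0.45, 0.12, 204), (0.45, 0.5, 0.19, 616), (0.45, 0.55, 0.18, 103), (0.5, 0.5, 0.21, 605), (0.5, 0.55, 0.18, 69), (0.55, 0.55, 0.15, 50), (0.6, -0.65, 0.1, 34), (0.6, -0.6, 0.11, 107), (0.6, -0.55, 0.1, 114), (0.65, -0.7, 0.13, 149), (0.65, -0.65, 0.14, 405), (0.65, -0.6, 0.14, 550), (0.65, -0.55, 0.14, 500), (0.7, -0.7, 0.13, 131), (0.7, -0.65, 0.14, 510), (0.7, -0.6, 0.15, 543), (0.7, -0.55, 0.14, 540), (0.7, -0.5, 0.13, 220), (0.75, -0.7, 0.13, 74), (0.75, -0.65, 0.14, 496), (0.75, -0.6, 0.15, 503), (0.75, -0.55, 0.14, 536), (0.75, -0.5, 0.13, 213), (0.8, -0.65, 0.14, 195), (0.8, -0.6, 0.14, 347), (0.8, -0.55, 0.14, 262), (0.8, -0.5, 0.11, 101), (0.8, 0.4, 0.15, 132), (0.85, -0.65, 0.11, 64), (0.85, -0.6, 0.11, 31), (0.85, 0.35, 0.11, 43), (0.85, 0.4, 0.15, 368)]
side
[(0.0, -0.05, 0.17, 322), (0.05, -0.1, 0.26, 518), (0.05, -0.05
[... 487 characters left out ...]
0.4, 0.7, 0.19, 35), (0.45, 0.45, 0.12, 123), (0.45, 0.5, 0.37, 907), (0.45, 0.55, 0.37, 1326), (0.45, 0.6, 0.37, 167), (0.45, 0.65, 0.37, 89), (0.5, 0.5, 0.37, 1536), (0.5, 0.55, 0.37, 188), (0.5, 0.6, 0.37, 24), (0.55, 0.55, 0.37, 114), (0.6, -0.65, 0.1, 73), (0.6, -0.6, 0.1, 313), (0.6, -0.55, 0.1, 301), (0.65, -0.65, 0.13, 864), (0.65, -0.6, 0.13, 1501), (0.65, -0.55, 0.13, 1060), (0.7, -0.65, 0.13, 60), (0.7, -0.6, 0.14, 884), (0.7, -0.55, 0.13, 648), (0.7, -0.5, 0.13, 135), (0.75, -0.6, 0.14, 242), (0.75, -0.55, 0.13, 565), (0.75, -0.5, 0.13, 68), (0.8, -0.6, 0.13, 104), (0.8, -0.55, 0.13, 121), (0.8, -0.5, 0.1, 34), (0.8, 0.4, 0.15, 83), (0.85, 0.35, 0.11, 18), (0.85, 0.4, 0.15, 185)]
```

>>> servo_tool(jaw=[0.4,0.4,0.4,0.4,0.4,0.4,0.4,0.4,0.4,0.4], linear=[[0,-0.5,-0.5],[0,-1,-1],[0,-1,-1],[0,-1,-1],[0,-1,-1],[0,-1,-1],[0,-1,-1],[0,-1,-1],[0,-1,-1],[0,-1,-1]], twist=[[0,0,0],[0,0,0],[0,0,0],[0,0,0],[0,0,0],[0,0,0],[0,0,0],[0,0,0],[0,0,0],[0,0,0]])

```text
clock: 2.25
tcp_pos: [0.3477, 0.3218, 0.2314]
tcp_rot: [-0.902, 1.375, 0.903]
contact_force: [0.2, -0.3, 0.0]
width: 0.0599
```

```bash
cat > plan.py <<'E'
from h import *
POSE=np.array([.5636,-.0396,1.652])
def plan(n,pos,yaw_deg,step=.02):
    """rows from the measured pose to world pos / tool-z yaw, tool down"""
    s=env.read_state();M=Ro.from_rotvec(s['tcp_rot']).as_matrix();p=np.array(s['tcp_pos'])
    pos=np.array(pos); y0=np.degrees(np.arctan2(M[1,2],M[0,2]))
    print("yaw now",y0.round(2),"tilt",np.degrees(np.arccos(-M[2,0])).round(2))
    dy=(yaw_deg-y0+360)%360
    if dy>180: dy-=360
    rows=[];tw=[]
    for i in range(n):
        a=np.arctan2(M[1,2],M[0,2]); z=np.array([np.cos(a),np.sin(a),0]);x=np.array([0,0,-1.]);y=np.cross(z,x)
        d=(pos-p)/(n-i); l=np.array([d@x,d@y,d@z])/.02; l=np.round(l,2)
        t=np.round(-(dy/n)/6,2)
        rows.append(l.tolist());tw.append([t,0,0])
        p=p+(l[0]*x+l[1]*y+l[2]*z)*.02
        a-=np.radians(t*6);M=np.array([[0,0,np.cos(a)],[0,0,np.sin(a)],[-1,0,0]])
    for i in range(0,n,10): print(rows[i:i+10],[t for t in tw[i:i+10]])
    return p
def dpos(x,y,z): return dock([[x,y,z]],POSE)[0]
def show():
    s=env.read_state();M=Ro.from_rotvec(s['tcp_rot']).as_matrix()
    d=undock([s['tcp_pos']],POSE)[0]
    print("t",round(s['clock'],2),"tcp dock mm",(d*1000).round(1),"yaw dock",np.degrees(np.arctan2(M[1,2],M[0,2])-POSE[2]).round(2),"tilt y,z",np.degrees(M[2,1:]).round(2),"F",np.round(s['contact_force'],1),"w",round(s['width'],4))
E
python3 - <<'E'
from plan import *
plan(28,dpos(-.153,.100,.12),np.degrees(POSE[2])-180)
E
```

```text
yaw now 66.53 tilt 0.03
[[0.2, -0.58, -0.76], [0.2, -0.65, -0.71], [0.2, -0.71, -0.64], [0.2, -0.77, -0.57], [0.2, -0.82, -0.5], [0.2, -0.87, -0.42], [0.2, -0.9, -0.33], [0.2, -0.93, -0.25], [0.2, -0.95, -0.16], [0.2, -0.96, -0.07]] [[np.float64(0.9), 0, 0], [np.float64(0.9), 0, 0], [np.float64(0.9), 0, 0], [np.float64(0.9), 0, 0], [np.float64(0.9), 0, 0], [np.float64(0.9), 0, 0], [np.float64(0.9), 0, 0], [np.float64(0.9), 0, 0], [np.float64(0.9), 0, 0], [np.float64(0.9), 0, 0]]
[[0.2, -0.96, 0.02], [0.2, -0.95, 0.11], [0.2, -0.94, 0.2], [0.2, -0.91, 0.29], [0.2, -0.88, 0.38], [0.2, -0.84, 0.46], [0.2, -0.8, 0.53], [0.2, -0.74, 0.61], [0.2, -0.68, 0.67], [0.2, -0.62, 0.74]] [[np.float64(0.9), 0, 0], [np.float64(0.9), 0, 0], [np.float64(0.9), 0, 0], [np.float64(0.9), 0, 0], [np.float64(0.9), 0, 0], [np.float64(0.9), 0, 0], [np.float64(0.9), 0, 0], [np.float64(0.9), 0, 0], [np.float64(0.9), 0, 0], [np.float64(0.9), 0, 0]]
[[0.2, -0.55, 0.79], [0.2, -0.47, 0.84], [0.19, -0.39, 0.88], [0.2, -0.3, 0.91], [0.19, -0.22, 0.94], [0.2, -0.13, 0.95], [0.19, -0.04, 0.96], [0.2, 0.05, 0.96]] [[np.float64(0.9), 0, 0], [np.float64(0.9), 0, 0], [np.float64(0.9), 0, 0], [np.float64(0.9), 0, 0], [np.float64(0.9), 0, 0], [np.float64(0.9), 0, 0], [np.float64(0.9), 0, 0], [np.float64(0.9), 0, 0]]
```

>>> servo_tool(jaw=[0.4,0.4,0.4,0.4,0.4,0.4,0.4,0.4,0.4,0.4], linear=[[0.2,-0.58,-0.76],[0.2,-0.65,-0.71],[0.2,-0.71,-0.64],[0.2,-0.77,-0.57],[0.2,-0.82,-0.5],[0.2,-0.87,-0.42],[0.2,-0.9,-0.33],[0.2,-0.93,-0.25],[0.2,-0.95,-0.16],[0.2,-0.96,-0.07]], twist=[[0.9,0,0],[0.9,0,0],[0.9,0,0],[0.9,0,0],[0.9,0,0],[0.9,0,0],[0.9,0,0],[0.9,0,0],[0.9,0,0],[0.9,0,0]])

```text
clock: 3.5
tcp_pos: [0.3929, 0.1356, 0.1912]
tcp_rot: [-0.169, 1.564, 0.17]
contact_force: [-0.2, 0.1, -0.1]
width: 0.0596
```

>>> servo_tool(jaw=[0.4,0.4,0.4,0.4,0.4,0.4,0.4,0.4,0.4,0.4], linear=[[0.2,-0.96,0.02],[0.2,-0.95,0.11],[0.2,-0.94,0.2],[0.2,-0.91,0.29],[0.2,-0.88,0.38],[0.2,-0.84,0.46],[0.2,-0.8,0.53],[0.2,-0.74,0.61],[0.2,-0.68,0.67],[0.2,-0.62,0.74]], twist=[[0.9,0,0],[0.9,0,0],[0.9,0,0],[0.9,0,0],[0.9,0,0],[0.9,0,0],[0.9,0,0],[0.9,0,0],[0.9,0,0],[0.9,0,0]])

```text
clock: 4.75
tcp_pos: [0.439, -0.0502, 0.1512]
tcp_rot: [0.569, 1.495, -0.568]
contact_force: [0.2, 0.7, -0.2]
width: 0.0599
```

>>> servo_tool(jaw=[0.4,0.4,0.4,0.4,0.4,0.4,0.4,0.4,0.4], linear=[[0.2,-0.55,0.79],[0.2,-0.47,0.84],[0.2,-0.39,0.88],[0.2,-0.3,0.91],[0.2,-0.22,0.94],[0.2,-0.13,0.95],[0.2,-0.04,0.96],[0.2,0.05,0.96],[0,0,0]], twist=[[0.9,0,0],[0.9,0,0],[0.9,0,0],[0.9,0,0],[0.9,0,0],[0.9,0,0],[0.9,0,0],[0.9,0,0],[0,0,0]])

```text
clock: 5.88
tcp_pos: [0.4754, -0.1999, 0.1191]
tcp_rot: [1.141, 1.251, -1.142]
contact_force: [-0.7, 0.3, -0.1]
width: 0.0598
```

Run:
```python
from plan import *
show()
plan(7,dpos(-.153,.100,.040),np.degrees(POSE[2])-180)
p,d=env.snapshot("top")
cv2.imwrite("pics/top1.png",cv2.resize(p[165:315,135:405],None,fx=2.96,fy=2.96,interpolation=cv2.INTER_CUBIC))
print(env.read_state()['joint_pos'].round(2) if hasattr(env.read_state()['joint_pos'],'round') else env.read_state()['joint_pos'])
```

```text
t 5.88 tcp dock mm [-152.6  101.   119.1] yaw dock -179.42 tilt y,z [-0.02  0.01] F [-0.7  0.3 -0.1] w 0.0598
yaw now -84.77 tilt 0.03
[[0.57, 0.01, 0.0], [0.56, 0.01, 0.0], [0.57, 0.01, 0.0], [0.56, 0.0, 0.0], [0.57, 0.01, 0.01], [0.56, 0.0, 0.0], [0.57, 0.01, 0.01]] [[np.float64(0.01), 0, 0], [np.float64(0.01), 0, 0], [np.float64(0.01), 0, 0], [np.float64(0.01), 0, 0], [np.float64(0.01), 0, 0], [np.float64(0.01), 0, 0], [np.float64(0.01), 0, 0]]
[-0.28  0.21  0.65  1.91 -0.15  1.07 -1.04]
```

View pics/top1.png

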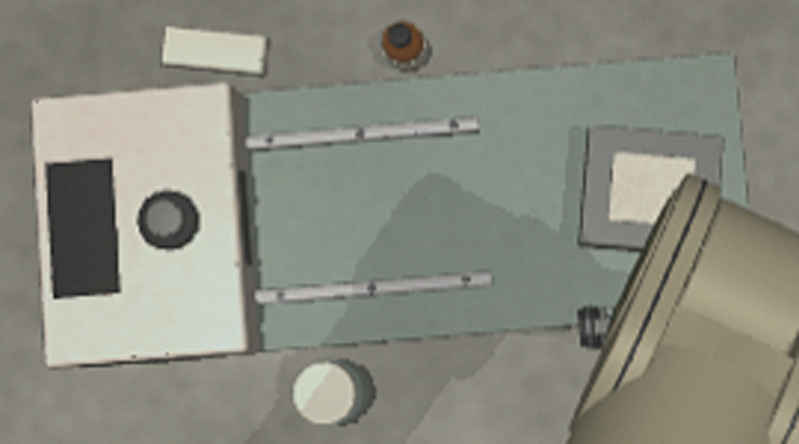

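>>> servo_tool(jaw=[0.4,0.4,0.4,0.4,0.4,0.4], linear=[[0.8,0,0],[0.8,0,0],[0.8,0,0],[0.8,0,0],[0.8,0,0],[0.35,0,0]], twist=[[0.1,0,0],[0,0,0],[0,0,0],[0,0,0],[0,0,0],[0,0,0]])

```text
clock: 6.68
tcp_pos: [0.4757, -0.1983, 0.031]
tcp_rot: [1.147, 1.249, -1.149]
contact_force: [0.3, 0.1, -0.0]
width: 0.0598
```

Run:
```python
from plan import *
show()
p,d=env.snapshot("side")
cv2.imwrite("pics/side1.png",cv2.resize(p[180:345,160:430],None,fx=2.96,fy=2.96,interpolation=cv2.INTER_CUBIC))
```

```text
t 6.67 tcp dock mm [-151.   100.5   31. ] yaw dock -179.88 tilt y,z [-0.09 -0.01] F [ 0.3  0.1 -0. ] w 0.0598
```

View pics/side1.png

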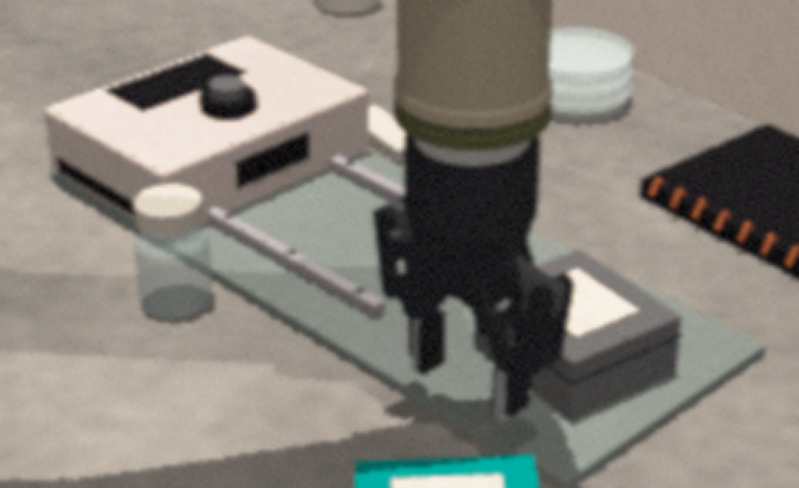

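>>> servo_tool(jaw=[0.4,0.4,0.4,0.4], linear=[[0,0.5,0],[0,0.5,0],[0,0.3,0],[0,0,0]], twist=[[0,0,0],[0,0,0],[0,0,0],[0,0,0]])

```text
clock: 7.22
tcp_pos: [0.5028, -0.1961, 0.0324]
tcp_rot: [1.147, 1.247, -1.147]
contact_force: [-0.9, 0.1, 0.7]
width: 0.0598
```

>>> servo_tool(jaw=[0.4,0.4], linear=[[0,0.15,0],[0,0.15,0]], twist=[[0,0,0],[0,0,0]])

```text
clock: 7.48
tcp_pos: [0.5082, -0.1957, 0.0323]
tcp_rot: [1.148, 1.248, -1.148]
contact_force: [-0.3, -0.4, 0.1]
width: 0.0596
```

>>> servo_tool(jaw=[0.4,0.4], linear=[[0,0.15,0],[0,0.15,0]], twist=[[0,0,0],[0,0,0]])

```text
clock: 7.72
tcp_pos: [0.5139, -0.1954, 0.0322]
tcp_rot: [1.147, 1.248, -1.148]
contact_force: [-3.2, -1.2, 1.4]
width: 0.0599
```

Run:
```python
from plan import *
show()
```

```text
t 7.72 tcp dock mm [-151.3   62.2   32.2] yaw dock -179.9 tilt y,z [-0.05  0.  ] F [-3.2 -1.2  1.4] w 0.0599
```

>>> servo_tool(jaw=[0.4,0.4,0.4], linear=[[0,0.12,0],[0,0.12,0],[0,0.12,0]], twist=[[0,0,0],[0,0,0],[0,0,0]])

```text
clock: 8.1
tcp_pos: [0.5214, -0.1947, 0.0323]
tcp_rot: [1.148, 1.247, -1.148]
contact_force: [-2.3, -2.1, 0.8]
width: 0.0597
```

Run:
```python
from plan import *
show()
p,d=env.snapshot("top")
cv2.imwrite("pics/top2.png",cv2.resize(p[190:290,300:420],None,fx=5,fy=5,interpolation=cv2.INTER_CUBIC))
```

```text
t 8.1 tcp dock mm [-151.2   54.6   32.3] yaw dock -179.89 tilt y,z [-0.01  0.  ] F [-2.3 -2.1  0.8] w 0.0597
```

View pics/top2.png

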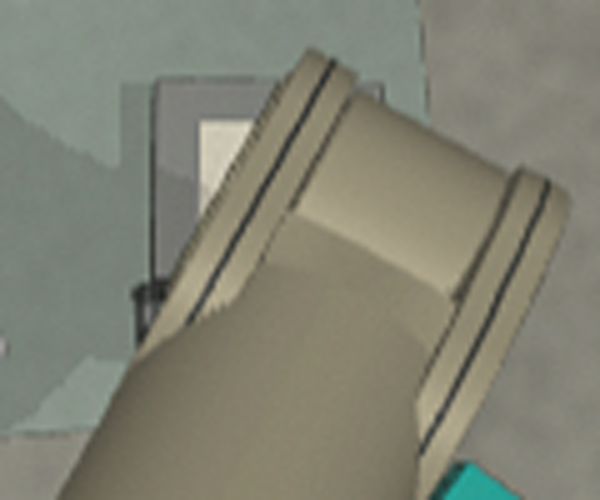

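Run:
```python
from plan import *
c=np.array([(155,77),(152,280),(283,79),(383,84)]);q=(c+.5)/5-.5+(300,190)
w=undock(unproj("top",q,.055),POSE)*1000; print(w.round(1))
d=w[1]-w[0];print(np.degrees(np.arctan2(-d[0],d[1])));d=w[3]-w[0];print(np.degrees(np.arctan2(d[1],d[0])))
```

```text
[[-105.   -51.7   55. ]
 [ -96.3   36.8   55. ]
 [-160.8  -46.3   55. ]
 [-204.3  -40.6   55. ]]
-5.650898904042245
173.62520963130137
```

>>> servo_tool(jaw=[0.4,0.4,0.4,0.4,0.4,0.4], linear=[[0,-0.5,0],[0,-1,0],[-1,-0.5,0],[-1,0,0],[-1,0,0],[-1,0,0]], twist=[[0,0,0],[0,0,0],[0,0,0],[0,0,0],[0,0,0],[0,0,0]])

```text
clock: 8.9
tcp_pos: [0.4811, -0.1976, 0.1129]
tcp_rot: [1.148, 1.248, -1.147]
contact_force: [0.5, 0.0, 0.8]
width: 0.0599
```

Run:
```python
from plan import *
show()
plan(16,dpos(-.255,-.0,.11),np.degrees(POSE[2])-90)
```

```text
t 8.9 tcp dock mm [-150.8   95.   112.9] yaw dock -179.85 tilt y,z [ 0.03 -0.04] F [0.5 0.  0.8] w 0.0599
yaw now -85.2 tilt 0.05
[[0.01, 0.3, 0.33], [0.01, 0.26, 0.35], [0.01, 0.23, 0.38], [0.01, 0.19, 0.4], [0.01, 0.15, 0.41], [0.01, 0.11, 0.43], [0.01, 0.06, 0.44], [0.01, 0.02, 0.44], [0.01, -0.02, 0.44], [0.01, -0.07, 0.43]] [[np.float64(-0.94), 0, 0], [np.float64(-0.94), 0, 0], [np.float64(-0.94), 0, 0], [np.float64(-0.94), 0, 0], [np.float64(-0.94), 0, 0], [np.float64(-0.94), 0, 0], [np.float64(-0.94), 0, 0], [np.float64(-0.94), 0, 0], [np.float64(-0.94), 0, 0], [np.float64(-0.94), 0, 0]]
[[0.01, -0.11, 0.43], [0.01, -0.15, 0.41], [0.01, -0.19, 0.4], [0.01, -0.23, 0.38], [0.0, -0.26, 0.35], [0.01, -0.3, 0.33]] [[np.float64(-0.94), 0, 0], [np.float64(-0.94), 0, 0], [np.float64(-0.94), 0, 0], [np.float64(-0.94), 0, 0], [np.float64(-0.94), 0, 0], [np.float64(-0.94), 0, 0]]
```

>>> servo_tool(jaw=[0.4,0.4,0.4,0.4,0.4,0.4,0.4,0.4,0.4,0.4], linear=[[0,0.3,0.33],[0,0.26,0.35],[0,0.23,0.38],[0,0.19,0.4],[0,0.15,0.41],[0,0.11,0.43],[0,0.06,0.44],[0,0.02,0.44],[0,-0.02,0.44],[0,-0.07,0.43]], twist=[[-0.94,0,0],[-0.94,0,0],[-0.94,0,0],[-0.94,0,0],[-0.94,0,0],[-0.94,0,0],[-0.94,0,0],[-0.94,0,0],[-0.94,0,0],[-0.94,0,0]])

```text
clock: 10.15
tcp_pos: [0.5459, -0.2579, 0.1122]
tcp_rot: [0.392, 1.535, -0.391]
contact_force: [0.3, 0.8, 0.2]
width: 0.0599
```

>>> servo_tool(jaw=[0.4,0.4,0.4,0.4,0.4,0.4,0.4], linear=[[0,-0.11,0.43],[0,-0.15,0.41],[0,-0.19,0.4],[0,-0.23,0.38],[0,-0.26,0.35],[0,-0.3,0.33],[0,0,0]], twist=[[-0.94,0,0],[-0.94,0,0],[-0.94,0,0],[-0.94,0,0],[-0.94,0,0],[-0.94,0,0],[0,0,0]])

```text
clock: 11.02
tcp_pos: [0.5845, -0.2944, 0.1122]
tcp_rot: [-0.068, 1.57, 0.068]
contact_force: [-0.4, -0.3, -0.1]
width: 0.0595
```

Run:
```python
from plan import *
show()
plan(5,dpos(-.255,-.0,.032),np.degrees(POSE[2])-90)
p,d=env.snapshot("top")
cv2.imwrite("pics/top3.png",cv2.resize(p[190:290,270:430],None,fx=5,fy=5,interpolation=cv2.INTER_CUBIC))
```

```text
t 11.03 tcp dock mm [-2.557e+02 -2.000e-01  1.122e+02] yaw dock -89.68 tilt y,z [0.01 0.01] F [-0.4 -0.3 -0.1] w 0.0595
yaw now 4.97 tilt 0.01
[[0.8, 0.01, -0.0], [0.8, 0.01, -0.0], [0.8, 0.0, -0.0], [0.81, 0.01, -0.0], [0.8, 0.0, -0.01]] [[np.float64(0.01), 0, 0], [np.float64(0.01), 0, 0], [np.float64(0.01), 0, 0], [np.float64(0.01), 0, 0], [np.float64(0.01), 0, 0]]
```

View pics/top3.png

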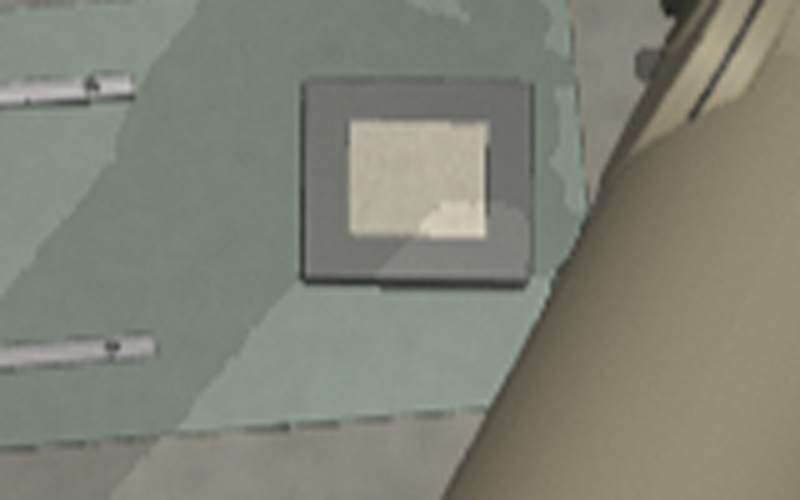

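```bash
cat > bx.py <<'E'
from plan import *
from scipy.optimize import least_squares
def boxfit(cam,uv,idx):
    L,W=.1,.088
    C=np.array([(L/2,W/2,.055),(L/2,-W/2,.055),(-L/2,-W/2,.055),(-L/2,W/2,.055)])[idx]
    x0=np.r_[unproj(cam,np.mean(uv,0),.055)[0][:2],POSE[2]]
    f=least_squares(lambda p:(proj(cam,dock(C,p))-uv).ravel(),x0)
    d=undock([[f.x[0],f.x[1],0]],POSE)[0]
    print("box dock mm",(d[:2]*1000).round(1),"yaw",np.degrees(f.x[2]-POSE[2]).round(2),"res px",f.fun.round(1))
E
python3 - <<'E'
from bx import *
uv=(np.array([(301,281),(303,78),(534,82),(527,284)])+.5)/5-.5+(270,190)
boxfit("top",uv,[0,1,2,3])
# rail ends check
q=(np.array([(133,75),(133,97),(155,335),(155,355)])+.5)/5-.5+(270,190)
print((undock(unproj("top",q,.022),POSE)*1000).round(1))
E
```

```text
box dock mm [-149.6   -2.2] yaw -5.86 res px [-0.2 -0.3  0.1  0.1 -0.4  0.3  0.5 -0. ]
[[-29.4 -63.5  22. ]
 [-28.6 -53.6  22. ]
 [-30.   53.8  22. ]
 [-29.3  62.7  22. ]]
```

>>> servo_tool(jaw=[0.4,0.4,0.4,0.4,0.4,0.4,0.4], linear=[[0.8,0,0],[0.8,0,0],[0.8,0,0],[0.8,0,0],[0.7,0,0],[0,0.5,0],[0,0.5,0]], twist=[[0.05,0,0],[0,0,0],[0,0,0],[0,0,0],[0,0,0],[0,0,0],[0,0,0]])

```text
clock: 11.95
tcp_pos: [0.5833, -0.2735, 0.0346]
tcp_rot: [-0.065, 1.569, 0.065]
contact_force: [0.3, -0.8, 0.2]
width: 0.0597
```

>>> servo_tool(jaw=[0.4,0.4,0.4,0.4,0.4], linear=[[0,0.4,0],[0,0.25,0],[0,0.2,0],[0,0.2,0],[0,0.2,0]], twist=[[0,0,0],[0,0,0],[0,0,0],[0,0,0],[0,0,0]])

```text
clock: 12.58
tcp_pos: [0.581, -0.2495, 0.0344]
tcp_rot: [-0.065, 1.57, 0.064]
contact_force: [0.8, -1.7, -0.3]
width: 0.0596
```

>>> servo_tool(jaw=[0.4,0.4,0.4,0.4,0.4], linear=[[0,0.2,0],[0,0.2,0],[0,0.2,0],[0,0.2,0],[0,0,0]], twist=[[0,0,0],[0,0,0],[0,0,0],[0,0,0],[0,0,0]])

```text
clock: 13.2
tcp_pos: [0.5796, -0.2328, 0.0342]
tcp_rot: [-0.065, 1.57, 0.066]
contact_force: [0.1, -0.7, -0.8]
width: 0.0597
```

Run:
```python
from plan import *
show()
p,d=env.snapshot("top")
cv2.imwrite("pics/top4.png",cv2.resize(p[190:290,270:430],None,fx=5,fy=5,interpolation=cv2.INTER_CUBIC))
```

```text
t 13.2 tcp dock mm [-193.9   -0.3   34.2] yaw dock -89.9 tilt y,z [ 0.04 -0.02] F [ 0.1 -0.7 -0.8] w 0.0597
```

View pics/top4.png

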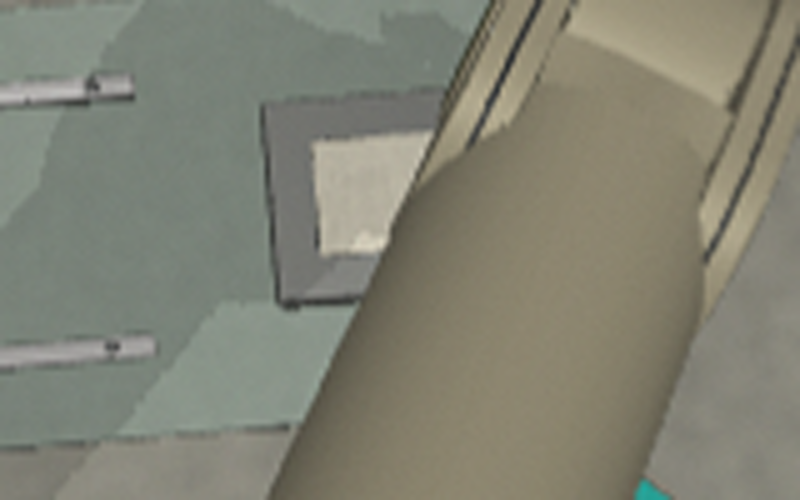

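Run:
```python
from bx import *
uv=(np.array([(281,302),(264,103)])+.5)/5-.5+(270,190)
boxfit("top",uv,[0,1])
```

```text
box dock mm [-136.3    1.8] yaw 0.11 res px [ 0.   0.2 -0.  -0.2]
```

>>> servo_tool(jaw=[0.4,0.4,0.4,0.4,0.4,0.4,0.4,0.4,0.4,0.4], linear=[[0,0.2,0],[0,0.4,0],[0,0.4,0],[0,0.4,0],[0,0.4,0],[0,0.4,0],[0,0.4,0],[0,0.4,0],[0,0.2,0],[0,0.1,0]], twist=[[0,0,0],[0,0,0],[0,0,0],[0,0,0],[0,0,0],[0,0,0],[0,0,0],[0,0,0],[0,0,0],[0,0,0]])

```text
clock: 14.5
tcp_pos: [0.5743, -0.1674, 0.0343]
tcp_rot: [-0.065, 1.57, 0.065]
contact_force: [-0.3, -1.2, -0.9]
width: 0.0604
```

Run:
```python
from plan import *
show()
p,d=env.snapshot("top")
cv2.imwrite("pics/top5.png",cv2.resize(p[190:290,210:370],None,fx=5,fy=5,interpolation=cv2.INTER_CUBIC))
```

```text
t 14.5 tcp dock mm [-128.3   -0.3   34.3] yaw dock -89.92 tilt y,z [0.   0.01] F [-0.3 -1.2 -0.9] w 0.0604
```

View pics/top5.png

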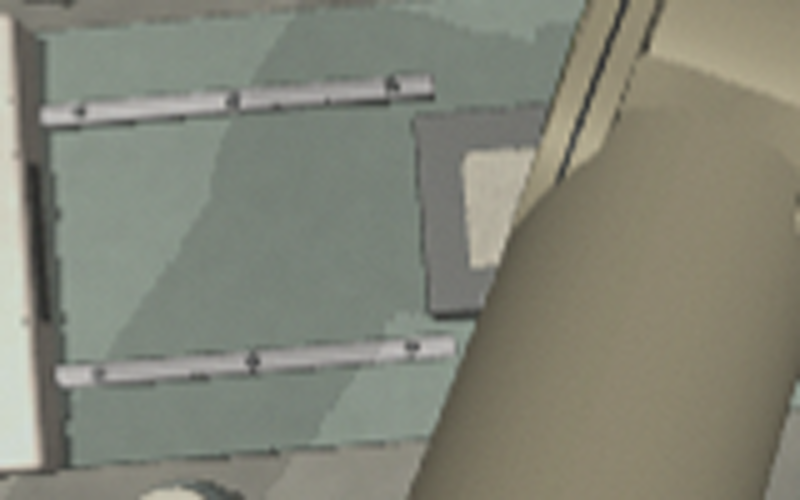

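Run:
```python
from bx import *
f=lambda a:(np.array(a)+.5)/5-.5+(210,190)
boxfit("top",f([(429,316),(415,115)]),[0,1])
# rails inner top edge
print((undock(unproj("top",f([(433,98),(45,126),(455,337),(58,367)]),.022),POSE)*1000).round(1))
```

```text
box dock mm [-70.6   2.7] yaw -0.51 res px [-0. -0.  0.  0.]
[[-28.6 -53.1  22. ]
 [146.3 -54.8  22. ]
 [-29.9  54.7  22. ]
 [147.7  53.7  22. ]]
```

Run:
```python
from bx import *
p,d=env.snapshot("top")
g=p.astype(int); 
# rail: bright & greyish, subpixel edges by column along v
gray=cv2.cvtColor(p,cv2.COLOR_BGR2GRAY).astype(float)
G=cv2.GaussianBlur(gray,(0,0),0.7)
def edges(u0,u1,v_at0,v_at1):
    out_t=[];out_b=[]
    for u in range(u0,u1):
        vc=v_at0+(v_at1-v_at0)*(u-u0)/(u1-u0)
        vs=np.arange(vc-4,vc+4,.1); col=np.interp(vs,np.arange(480),G[:,u]); gr=np.gradient(col)
        i=np.argmax(gr); j=np.argmin(gr)
        out_t.append((u,vs[i])); out_b.append((u,vs[j]))
    return np.array(out_t),np.array(out_b)
f=lambda a:(np.array(a)+.5)/5-.5+(210,190)
for nm,(a,b),yt in (("b",f([(45,116),(433,86)]),(-.064,-.054)),("a",f([(60,376),(455,346)]),(.054,.064))):
    t,bt=edges(int(a[0])+3,int(b[0])-3,a[1],b[1])
    for lab,e,yy in (("top",t,yt[0]),("bot",bt,yt[1])):
        w=undock(unproj("top",e,.022),POSE)
        k=np.ones(len(w),bool)
        for _ in range(5):
            c=np.polyfit(w[k,0],w[k,1],1); r=w[:,1]-np.polyval(c,w[:,0]); k=abs(r)<max(.0008,2*r[k].std())
        print(nm,lab,"expect",yy,"at x=-.03",np.polyval(c,-.03).round(4),"x=.15",np.polyval(c,.15).round(4),k.sum())
```

```text
b top expect -0.064 at x=-.03 -0.0595 x=.15 -0.0597 72
b bot expect -0.054 at x=-.03 -0.0564 x=.15 -0.0559 66
a top expect 0.054 at x=-.03 0.0547 x=.15 0.0534 58
a bot expect 0.064 at x=-.03 0.0605 x=.15 0.0613 66
```

>>> servo_tool(jaw=[0.4,0.4,0.4,0.4,0.4,0.4,0.4,0.4,0.4,0.4], linear=[[0,0.2,0],[0,0.4,0.015],[0,0.4,0.015],[0,0.4,0.015],[0,0.4,0.015],[0,0.4,0.015],[0,0.4,0.015],[0,0.4,0.015],[0,0.4,0.015],[0,0.2,0]], twist=[[0,0,0],[0,0,0],[0,0,0],[0,0,0],[0,0,0],[0,0,0],[0,0,0],[0,0,0],[0,0,0],[0,0,0]])

```text
clock: 15.85
tcp_pos: [0.5708, -0.095, 0.0343]
tcp_rot: [-0.065, 1.57, 0.065]
contact_force: [-0.7, -2.2, 0.4]
width: 0.0598
```

Run:
```python
from plan import *
show()
p,d=env.snapshot("top")
cv2.imwrite("pics/top6.png",cv2.resize(p[190:290,190:350],None,fx=5,fy=5,interpolation=cv2.INTER_CUBIC))
```

```text
t 15.85 tcp dock mm [-55.8  -2.7  34.3] yaw dock -89.91 tilt y,z [0.01 0.01] F [-0.7 -2.2  0.4] w 0.0598
```

View pics/top6.png

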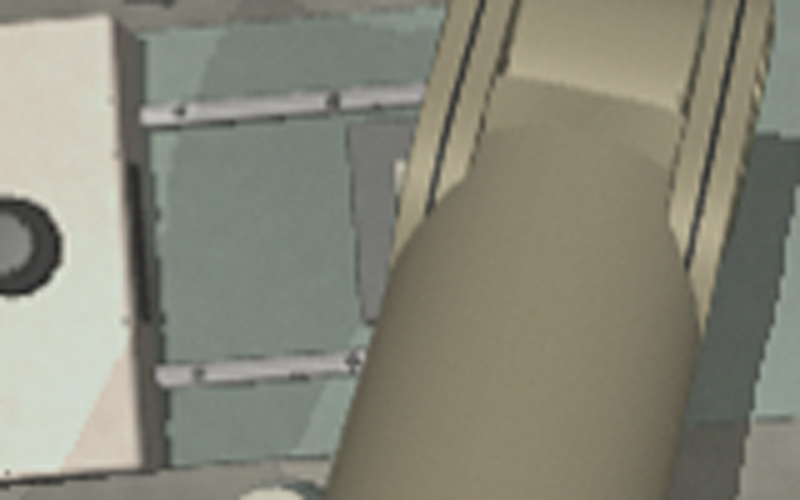

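Run:
```python
from bx import *
f=lambda a:(np.array(a)+.5)/5-.5+(190,190)
boxfit("top",f([(363,322),(348,121)]),[0,1])
```

```text
box dock mm [ 1.9 -1.1] yaw 0.08 res px [-0. -0.  0.  0.]
```

>>> servo_tool(jaw=[0.4,0.4,0.4,0.4,0.4,0.4,0.4,0.4,0.4,0.4], linear=[[0,0.2,0],[0,0.4,0],[0,0.4,-0.01],[0,0.4,-0.01],[0,0.4,-0.01],[0,0.4,0],[0,0.4,0],[0,0.4,0],[0,0.4,0],[0,0.2,0]], twist=[[0,0,0],[0,0,0],[0,0,0],[0,0,0],[0,0,0],[0,0,0],[0,0,0],[0,0,0],[0,0,0],[0,0,0]])

```text
clock: 17.15
tcp_pos: [0.5642, -0.0233, 0.0343]
tcp_rot: [-0.065, 1.57, 0.065]
contact_force: [0.4, -2.7, -0.2]
width: 0.0597
```

Run:
```python
from plan import *
show()
p,d=env.snapshot("top")
cv2.imwrite("pics/top7.png",cv2.resize(p[190:290,190:350],None,fx=5,fy=5,interpolation=cv2.INTER_CUBIC))
```

```text
t 17.15 tcp dock mm [16.2 -1.9 34.3] yaw dock -89.9 tilt y,z [ 0.01 -0.  ] F [ 0.4 -2.7 -0.2] w 0.0597
```

View pics/top7.png

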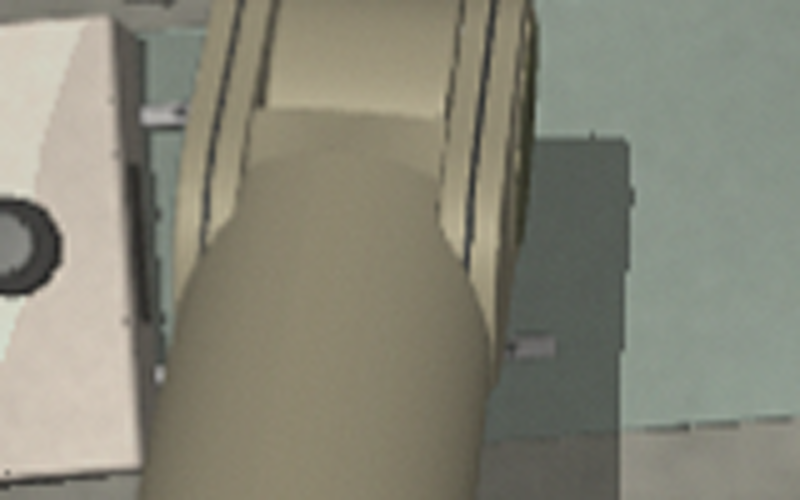

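>>> servo_tool(jaw=[0.4,0.4,0.4,0.4,0.4], linear=[[0,0.3,0],[0,0.3,0],[0,0.2,0],[0,0.2,0],[0,0.1,0]], twist=[[0,0,0],[0,0,0],[0,0,0],[0,0,0],[0,0,0]])

```text
clock: 17.82
tcp_pos: [0.5623, -0.0018, 0.0343]
tcp_rot: [-0.065, 1.57, 0.065]
contact_force: [-0.5, -2.0, 0.8]
width: 0.0601
```

>>> servo_tool(jaw=[0.4,0.4], linear=[[0,0.1,0],[0,0.05,0]], twist=[[0,0,0],[0,0,0]])

```text
clock: 18.08
tcp_pos: [0.5621, 0.001, 0.0343]
tcp_rot: [-0.065, 1.57, 0.065]
contact_force: [0.4, -2.5, 0.1]
width: 0.06
```

>>> servo_tool(jaw=[0.4,0.4], linear=[[0,0.05,0],[0,0.05,0]], twist=[[0,0,0],[0,0,0]])

```text
clock: 18.32
tcp_pos: [0.5621, 0.0022, 0.0343]
tcp_rot: [-0.065, 1.57, 0.064]
contact_force: [0.8, -6.8, -0.6]
width: 0.06
```

Run:
```python
from plan import *
show()
```

```text
t 18.32 tcp dock mm [41.8 -1.9 34.3] yaw dock -89.96 tilt y,z [-0.05  0.01] F [ 0.8 -6.8 -0.6] w 0.06
```

>>> servo_tool(jaw=[0.4,0.4,0.4], linear=[[0,0.05,0],[0,0.03,0],[0,0,0]], twist=[[0,0,0],[0,0,0],[0,0,0]])

```text
clock: 18.7
tcp_pos: [0.562, 0.0022, 0.0343]
tcp_rot: [-0.065, 1.569, 0.062]
contact_force: [1.6, -10.3, -0.7]
width: 0.0598
```

Run:
```python
from plan import *
show()
```

```text
t 18.7 tcp dock mm [41.8 -1.8 34.3] yaw dock -90.02 tilt y,z [-0.14  0.02] F [  1.6 -10.3  -0.7] w 0.0598
```

>>> servo_tool(jaw=[0.4,0.4,0.4,0.4,0.4,0.4,0.4,0.4], linear=[[0,-0.2,0],[0,-0.8,0],[0,-0.8,0],[-1,-0.5,0],[-1,0,0],[-1,-1,0],[-1,-1,0],[-1,-1,0]], twist=[[0,0,0],[0,0,0],[0,0,0],[0,0,0],[0,0,0],[0,0,0],[0,0,0],[0,0,0]])

```text
clock: 19.7
tcp_pos: [0.5704, -0.1029, 0.135]
tcp_rot: [-0.064, 1.57, 0.064]
contact_force: [0.6, 0.8, -0.6]
width: 0.0598
```

Run:
```python
from plan import *
show()
p,d=env.snapshot("top")
cv2.imwrite("pics/top8.png",cv2.resize(p[180:300,140:300],None,fx=5,fy=5,interpolation=cv2.INTER_CUBIC))
p,d=env.snapshot("side")
cv2.imwrite("pics/side8.png",cv2.resize(p[180:345,160:430],None,fx=2.96,fy=2.96,interpolation=cv2.INTER_CUBIC))
```

```text
t 19.7 tcp dock mm [-63.6  -1.7 135. ] yaw dock -89.98 tilt y,z [0.01 0.01] F [ 0.6  0.8 -0.6] w 0.0598
```

View pics/top8.png

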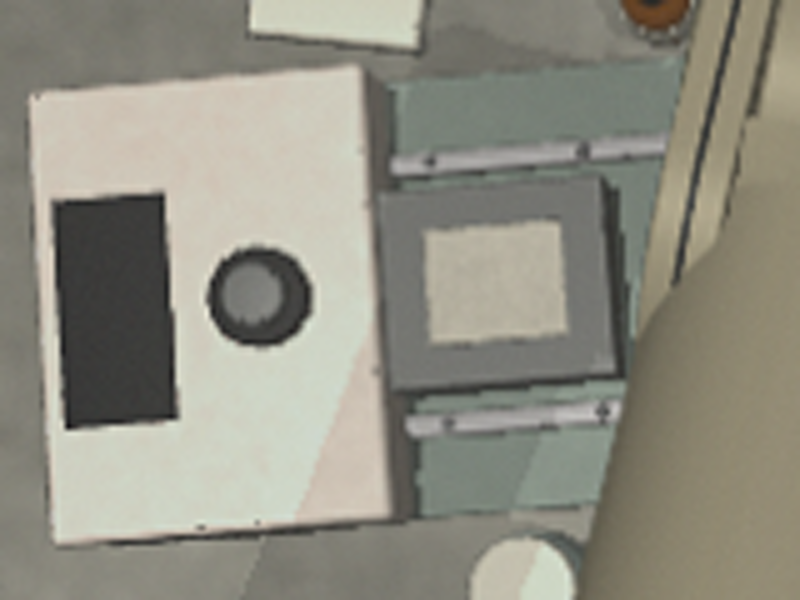

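View pics/side8.png

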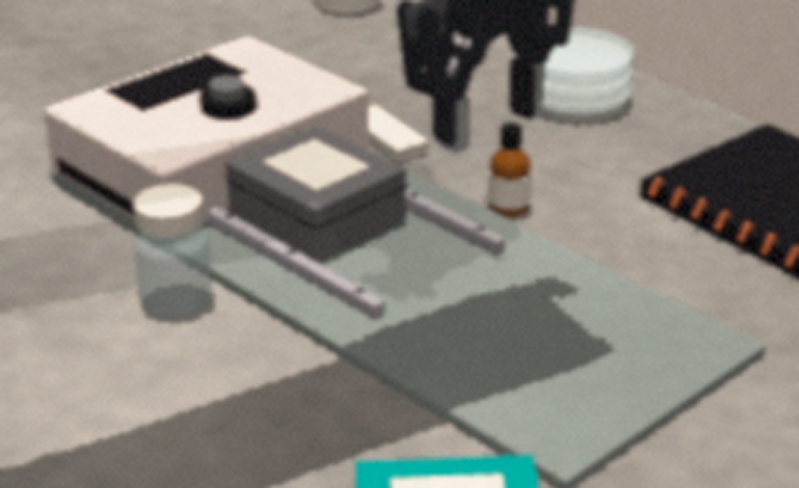

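Run:
```python
from bx import *
f=lambda a:(np.array(a)+.5)/5-.5+(140,180)
boxfit("top",f([(391,391),(380,195),(603,178),(615,375)]),[0,1,2,3])
for n,uvs in (("top",[f((252,293)),f((252,285)),f((245,295)),f((258,298))]),("side",[(160+232/2.96,180+84/2.96),(160+225/2.96,180+82/2.96)])):
    p,d=env.snapshot(n);m=env.camera_model(n);K=np.array(m['intrinsics'])
    for uv in uvs:
        u,v=np.round(uv).astype(int); z=np.median(d[v-1:v+2,u-1:u+2]); und=cv2.undistortPoints(np.array([[uv]],float),K,np.array([m['k1'],0,0,0.]))[0,0]
        X=np.array(m['R']).T@(np.r_[und*z,z]-m['t']); print(n,(undock([X],POSE)*1000).round(1))
for z in(.075,.08,.085,.09): print(z,(undock(unproj("top",f((252,293)),z),POSE)*1000).round(1))
print(dpos(.2,0,.12), env.read_state()['tcp_pos'])
```

```text
box dock mm [99.4  0.9] yaw -0.53 res px [-0.5  0.5 -0.5 -0.5  0.4 -0.4  0.6  0.4]
top [[200.   -1.1  84.8]]
top [[199.7  -4.5  85.1]]
top [[203.1  -0.5  84.5]]
top [[197.6   1.2  84.8]]
side [[196.1  -1.3  87.2]]
side [[199.3   2.6  89.1]]
0.075 [[202.2  -2.1  75. ]]
0.08 [[201.1  -1.6  80. ]]
0.085 [[200.   -1.1  85. ]]
0.09 [[198.8  -0.6  90. ]]
[0.54737711 0.15974096 0.12      ] [ 0.57044321 -0.10148358  0.1339266 ]
```

Run:
```python
from plan import *
plan(18,dpos(.2,-.0005,.12),np.degrees(POSE[2])-90)
```

```text
yaw now 4.66 tilt 0.03
[[0.04, 0.73, -0.0], [0.04, 0.73, -0.0], [0.04, 0.73, -0.0], [0.04, 0.73, -0.0], [0.04, 0.73, -0.0], [0.04, 0.73, -0.0], [0.04, 0.73, -0.01], [0.04, 0.73, -0.0], [0.04, 0.73, -0.01], [0.04, 0.73, -0.0]] [[np.float64(0.0), 0, 0], [np.float64(0.0), 0, 0], [np.float64(0.0), 0, 0], [np.float64(0.0), 0, 0], [np.float64(0.0), 0, 0], [np.float64(0.0), 0, 0], [np.float64(0.0), 0, 0], [np.float64(0.0), 0, 0], [np.float64(0.0), 0, 0], [np.float64(0.0), 0, 0]]
[[0.04, 0.73, -0.01], [0.04, 0.73, -0.0], [0.04, 0.73, -0.01], [0.04, 0.72, -0.0], [0.03, 0.73, -0.01], [0.04, 0.72, -0.0], [0.03, 0.73, -0.01], [0.04, 0.72, -0.0]] [[np.float64(0.0), 0, 0], [np.float64(0.0), 0, 0], [np.float64(0.0), 0, 0], [np.float64(0.0), 0, 0], [np.float64(0.0), 0, 0], [np.float64(0.0), 0, 0], [np.float64(0.0), 0, 0], [np.float64(0.0), 0, 0]]
```

>>> servo_tool(jaw=[-1,-1,-1,-1,-1,-1,-1,-1,-1,-1], linear=[[0,0.5,0],[0,0.8,0],[0,0.8,0],[0,0.8,0],[0,0.8,0],[0,0.8,0],[0,0.8,0],[0,0.8,0],[0,0.8,0],[0,0.8,0]], twist=[[0,0,0],[0,0,0],[0,0,0],[0,0,0],[0,0,0],[0,0,0],[0,0,0],[0,0,0],[0,0,0],[0,0,0]])

```text
clock: 21.15
tcp_pos: [0.5578, 0.0534, 0.1343]
tcp_rot: [-0.065, 1.57, 0.065]
contact_force: [-1.3, 0.5, 0.5]
width: 0.0003
```

>>> servo_tool(jaw=[-1,-1,-1,-1,-1,-1,-1,-1,-1], linear=[[0,0.8,0],[0,0.8,0],[0,0.8,0],[0,0.8,0],[0,0.8,0],[0.3,0.8,-0.05],[0.3,0.5,0],[0,0.2,0],[0,0,0]], twist=[[0,0,0],[0,0,0],[0,0,0],[0,0,0],[0,0,0],[0,0,0],[0,0,0],[0,0,0],[0,0,0]])

```text
clock: 22.28
tcp_pos: [0.5479, 0.1618, 0.1223]
tcp_rot: [-0.065, 1.57, 0.065]
contact_force: [-0.2, 0.3, 0.5]
width: 0.0002
```

Run:
```python
from plan import *
show()
p,d=env.snapshot("side")
cv2.imwrite("pics/side9.png",cv2.resize(p[150:280,160:320],None,fx=4.5,fy=4.5,interpolation=cv2.INTER_CUBIC))
```

```text
t 22.27 tcp dock mm [202.   -0.7 122.3] yaw dock -89.94 tilt y,z [-0.01 -0.  ] F [-0.2  0.3  0.5] w 0.0002
```

View pics/side9.png

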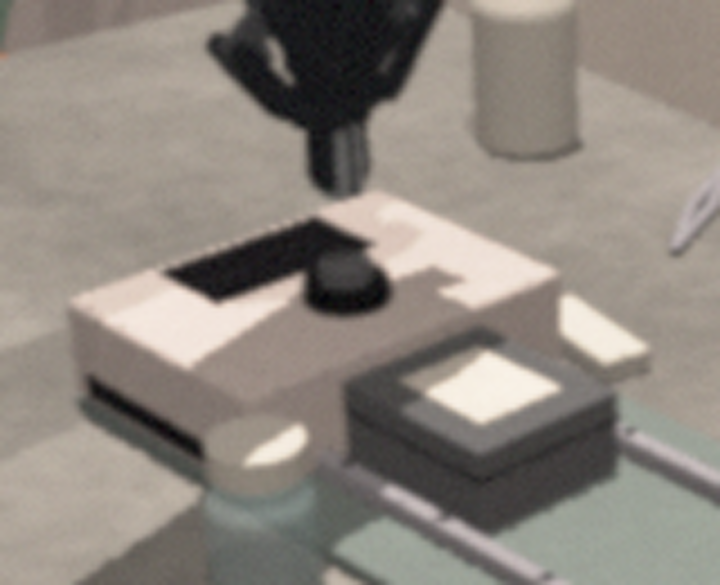

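>>> servo_tool(jaw=[-1,-1,-1,-1,-1], linear=[[0.4,-0.1,0],[0.5,0,0],[0.4,0,0],[0.2,0,0],[0,0,0]], twist=[[0,0,0],[0,0,0],[0,0,0],[0,0,0],[0,0,0]])

```text
clock: 22.95
tcp_pos: [0.5479, 0.1598, 0.092]
tcp_rot: [-0.065, 1.57, 0.065]
contact_force: [-0.2, 0.6, -0.1]
width: 0.0
```

>>> servo_tool(jaw=[-1,-1,-1], linear=[[0.1,0,0],[0.1,0,0],[0,0,0]], twist=[[0,0,0],[0,0,0],[0,0,0]])

```text
clock: 23.32
tcp_pos: [0.548, 0.1599, 0.0882]
tcp_rot: [-0.065, 1.57, 0.065]
contact_force: [0.5, -0.2, 0.1]
width: 0.0002
```

>>> servo_tool(jaw=[-1,-1,-1], linear=[[0.1,0,0],[0.05,0,0],[0,0,0]], twist=[[0,0,0],[0,0,0],[0,0,0]])

```text
clock: 23.7
tcp_pos: [0.5482, 0.16, 0.0855]
tcp_rot: [-0.065, 1.569, 0.065]
contact_force: [0.7, 0.1, 2.3]
width: -0.0001
```

>>> servo_tool(jaw=[-1,-1,-1], linear=[[0.1,0,0],[0.1,0,0],[0,0,0]], twist=[[0,0,0],[0,0,0],[0,0,0]])

```text
clock: 24.08
tcp_pos: [0.5482, 0.1599, 0.0814]
tcp_rot: [-0.064, 1.569, 0.065]
contact_force: [0.1, 0.2, 4.2]
width: -0.0002
```

>>> servo_tool(jaw=[-1,-1,-1], linear=[[0.1,0,0],[0.05,0,0],[0,0,0]], twist=[[0,0,0],[0,0,0],[0,0,0]])

```text
clock: 24.45
tcp_pos: [0.5484, 0.16, 0.0807]
tcp_rot: [-0.064, 1.569, 0.065]
contact_force: [-10.0, -2.7, 26.8]
width: 0.0002
```

>>> servo_tool(jaw=[-1,-1,-1,-1,-1,-1,-1], linear=[[-0.2,0,0],[-0.4,0,0],[-0.8,0,0],[-1,0,0],[-1,0,0],[-1,0,0],[0,0,0]], twist=[[0,0,0],[0,0,0],[0,0,0],[0,0,0],[0,0,0],[0,0,0],[0,0,0]])

```text
clock: 25.32
tcp_pos: [0.5488, 0.1601, 0.1682]
tcp_rot: [-0.064, 1.567, 0.065]
contact_force: [0.3, -0.2, -0.5]
width: -0.0001
```

>>> servo_tool(jaw=[-1,-1,-1,-1,-1,-1,-1,-1,-1,-1], linear=[[-0.5,-0.5,0],[-0.5,-1,0],[0,-1,0],[0,-1,0],[0,-1,0],[0,-1,0],[0,-1,0],[0,-1,0],[0,-1,0],[0,-1,0]], twist=[[0,0,0],[0,0,0],[0,0,0],[0,0,0],[0,0,0],[0,0,0],[0,0,0],[0,0,0],[0,0,0],[0,0,0]])

```text
clock: 26.58
tcp_pos: [0.5635, -0.0311, 0.186]
tcp_rot: [-0.064, 1.57, 0.064]
contact_force: [-0.3, 0.4, -0.9]
width: -0.0001
```

>>> servo_tool(jaw=[-1,-1,-1,-1,-1,-1], linear=[[0,-1,0],[0,-1,0],[0,-1,0],[0,-0.5,0],[0,0,0],[0,0,0]], twist=[[0,0,0],[0,0,0],[0,0,0],[0,0,0],[0,0,0],[0,0,0]])

```text
clock: 27.32
tcp_pos: [0.5694, -0.0983, 0.1862]
tcp_rot: [-0.065, 1.57, 0.066]
contact_force: [0.5, 0.6, -0.7]
width: 0.0002
```

Run:
```python
from bx import *
show()
p,d=env.snapshot("top")
cv2.imwrite("pics/top10.png",cv2.resize(p[180:300,140:300],None,fx=5,fy=5,interpolation=cv2.INTER_CUBIC))
m=env.camera_model("top");K=np.array(m['intrinsics'])
uv=(np.array((252,293))+.5)/5-.5+(140,180)
u,v=np.round(uv).astype(int); z=np.median(d[v-1:v+2,u-1:u+2]); und=cv2.undistortPoints(np.array([[uv]],float),K,np.array([m['k1'],0,0,0.]))[0,0]
X=np.array(m['R']).T@(np.r_[und*z,z]-m['t']); print((undock([X],POSE)*1000).round(1))
for n in ("oil_bottle","stain_jar","mailer"):
    for b in env.boxes_of("top",n)[:1]: print(n,round(b['conf'],2),(np.array(m['R']).T@(np.array(b['xyz'])-m['t'])).round(3))
p,d=env.snapshot("side")
cv2.imwrite("pics/side10.png",cv2.resize(p[150:280,160:370],None,fx=3.8,fy=3.8,interpolation=cv2.INTER_CUBIC))
```

```text
t 27.32 tcp dock mm [-59.   -1.  186.2] yaw dock -89.87 tilt y,z [ 0.03 -0.01] F [ 0.5  0.6 -0.7] w 0.0002
[[199.6  -1.   86.4]]
stain_jar 0.62 [0.426 0.047 0.081]
mailer 0.73 [0.682 0.141 0.011]
```

View pics/top10.png

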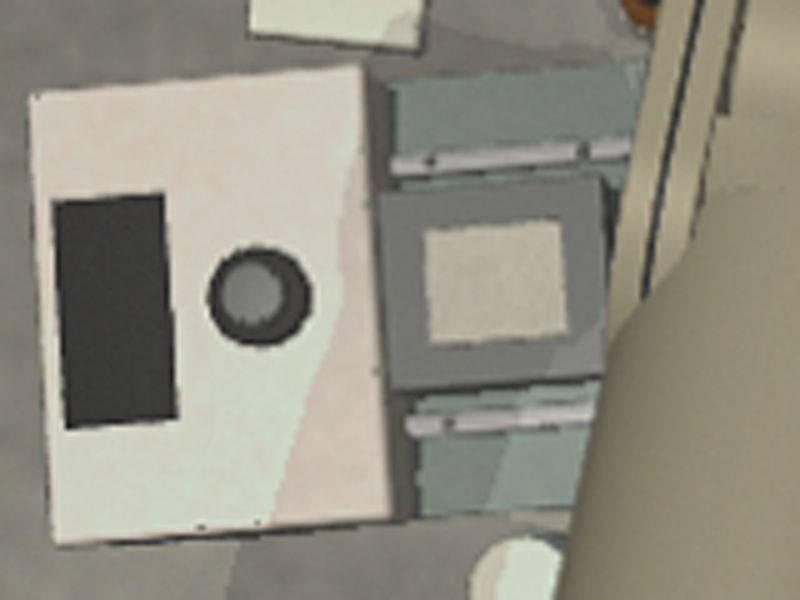

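View pics/side10.png

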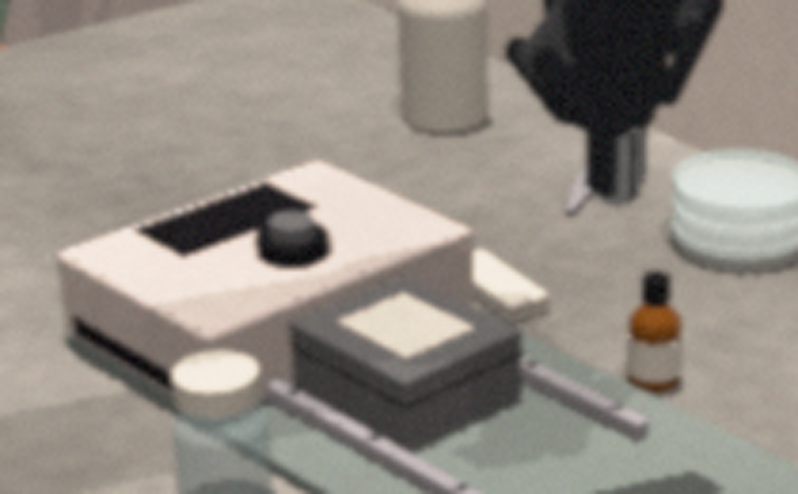

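Run:
```python
from plan import *
show(); print(env.finish_job())
```

```text
t 27.57 tcp dock mm [-59.4  -1.1 186.3] yaw dock -89.89 tilt y,z [0.01 0.  ] F [-0.6 -0.5  0.5] w -0.0
the job is handed in; nothing more can be done
None
```

The slide box is home against the reader, the button has been pressed and is back up, and I handed the job in at about 27.6 s of the 64 s allowed. No verdict was reported.

- **Lining up:** I pushed the +y side with both fingers (this took out part of the skew), then the rear face, which squared the box. It had started 5 mm off-centre and 9.6° crooked.
- **Pushing home:** I pushed it down the lane until it stopped moving and the force rose to about 10 N. The top picture then put it at x 99.4 mm, y +0.9 mm, yaw −0.5°. I saw no sign of rail contact.
- **Button:** I pressed it with shut fingers until it bottomed out. The force rose from 4 N to 27 N, and I estimate about 6 mm of travel.

**Last checks:**
- The box sat at the same place in the picture after the press, judged by eye and not measured again.
- The depth reading on the button cap was 86 mm, against 85 mm before the press, so it is back up.
- The gripper was clear of everything, at 186 mm.
- The mailer's reading moved 1 mm.
- The jar's detected centre moved about 11 mm. The arm was partly hiding it, and its visible edge in the picture had not shifted.
- The bottle was not detected in the last top picture, where the arm partly hid it. In the side view it still stands beside the lane, with no sign of having been moved.

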